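# Clamp the relay module in the cam-lever test fixture

### The job

Swing the red-handled cam lever fully open, lift the blue module out of its sloping cradle and stand it upright in the fixture's bay between the yellow end stops, lengthwise along the fence, letting it go on the plate rather than dropping it. Then turn the lever just far enough that the pad holds the module against the fence with about half of the 16 mm orange band gone into its sleeve, never letting the band disappear altogether, and let go. Leave the grey spare module and the other things on the bench where they are.

Things in the scene. Friction and masses are not known exactly. Their poses are not given: they have to be found in the camera images.
- module: Blue electronics module with a white-trimmed top, a box 40 (its x, thickness) x 120 (its y, length) x 110 mm (its z, height), about 0.35 kg. Origin: centre of its underside. It starts in one of the two cradles leaning 30 degrees, its top towards the robot, resting on its underside and on its broad -x face. The same either way round.
- fixture: Aluminium base plate 190 (x) x 245 (y) x 12 mm bolted to the table, y = -200 to +44 mm. Origin: at table height below the bay's centre, where the module's origin belongs once pressed against the fence (module length along the plate's x, thickness along y; a black flush mark 118 x 38 mm shows the place). Yellow end stops 28 mm high: inner faces at x = -70 and +70 mm, y -5 to +25.
- fence (a point): Middle of the top edge of the dark fence's face, 57 mm above the table and 45 above the plate. The face lies at y = +20 mm of the fixture and looks to its -y; the fence is 160 mm long (x), 14 mm thick.
- camunit: Cam unit bolted on the plate, opposite the fence. Origin: on the plate's top face (12 mm above the table), below the lever's vertical pivot; axes parallel to the fixture's. Its distance from the fence differs from start to start (origin 113 to 125 mm to the -y side of the bay's centre). Its parts are at most 50 mm above the origin, except the lever on its pivot.
- lever (a joint): Cam lever angle, rad, 0 = fully open to 2.7 = stop. At 0 the lever arm points along the cam unit's -x; it grows counterclockwise seen from above, and advances the sleeve and pad by 14 mm per rad towards the fence (cam unit's +y). Stiff (about 0.4 N m), stays where left. Starts half closed.
- lever_grip (a point): Point on the lever's red round upright handle (20 mm diameter), on its axis, 100 mm from the pivot and 118 mm above the cam unit's origin. The handle rises from the flat steel lever arm, 78 mm, to 144 mm above the origin.
- pad_face (a point): Centre of the front face of the black rubber pad (50 mm wide, 36 mm high) that presses the module; 32 mm above the cam unit's origin, and with lever open 81 mm to +y of the pivot. The pad sits on an orange stem, of which 16 mm show as a band between pad and steel sleeve when nothing presses it.
- pad (a joint): How far the spring-loaded pad is pushed back into its sleeve, m: 0 = free, 16 mm of orange band showing; 0.016 = band gone. Spring 1 N per mm.
- cradle_a: Sloping cradle that holds the blue module; foot 130 (x) x 144 (y) mm on the table, origin at its centre, bolted down. A floor tilted 30 degrees and a back plate on the robot's side that reaches 46 mm up the module's broad face; 25 mm high cheeks at the module's two ends, 4 mm clear. Module underside's centre at (10, 0, 32) mm in its frame.
- cradle_b: An equal cradle that holds the grey spare module; the two cradles may be exchanged left and right.
- spare: Grey spare module with yellow trim, same size as the blue one, in the other cradle. Bystander. Origin: centre of its underside.
- scope: Blue handheld oscilloscope lying flat, 140 x 190 x 45 mm. Bystander. Origin: centre of underside.
- screwdriver: Screwdriver lying on the table, 180 mm. Bystander. Origin: near its middle, on the table.
- wrench: Wrench lying on the table, 160 mm. Bystander. Origin: near its middle, on the table.
- mug: White mug, 80 mm wide, 90 mm high. Bystander. Origin: centre of underside.
- can: Red and yellow spray can, 56 mm wide, 140 mm high. Bystander. Origin: centre of underside.
Mind the look-alikes: they are no part of the job. Of the things like the module, leave any that is brown; of the rest the smaller one is meant.

How it is judged:
By the outcome, as a careful person would: the job done as asked, in the order asked, and still so for the second after the job is handed in, with the robot touching nothing.
It also fails if it takes over 72 s, if anything falls off the work surface, if the arm or the gripper's body presses on something with over 40 N, if the wrist force passes 120 N, or if a joint passes its speed limit or range.

### The arm

A 7-joint arm with a two-finger parallel gripper is mounted at the origin on the work surface. World frame = base frame: x ahead of the robot, y to its left, z up, the work surface at z = 0. Lengths are in m, angles in rad, forces in N, time in s.
With the tool pointing down it reaches from about 0.4 to 0.875 m from the base axis. Payload 19.3 kg.
Tool frame: the origin (TCP) lies at the very end of the fingers, on their centre line; the grasp point (between the pads) lies 19 mm behind it; z points along the fingers, y is the direction in which the jaws open and shut (so a half turn about z gives the same grasp; the last joint's range is limited). The gripper opens to 85 mm and grips with 20 to 120 N. Pads are 22 mm wide; open, the fingers measure 114 mm over their backs; the gripper's body (76 mm by 85 mm) begins 54 mm behind the grasp point. The pads swing forward as they close: fully open they stand 13 mm farther back than shut.
Start: joints at [-1.238, 0.521, -0.036, 1.599, 0.021, 1.021, -0.113], TCP at [0.245, 0.575, 0.193] pointing down, gripper open.
Joint ranges: [-2.91, 2.91], [-0.3, 2.13], [-1.5, 1.42], [0.17, 2.43], [-1.26, 4.41], [0.16, 1.93], [-2.52, 2.52]. Speed limits (rad/s): [1.89, 1.89, 2.39, 2.39, 3.01, 3.01, 3.01].

### API

Orientations are given as [roll, pitch, yaw] about the fixed x, y, z axes, in that order (R = Rz(yaw) Ry(pitch) Rx(roll)).
In Python, from workcell import bot, vision, job_done gives the robot as it stands.
- The arm moves only by the tool arm_command, never from a script. Its arguments are lists of equal length, an entry for each row: "gripper": the finger opening in cm, from 0 to 8.54; "slide": the shift along the tool's x, y, z in cm, a list of three; "turn": the turn, a rotation vector about the tool's x, y, z in degrees, a list of three. A call has 1 to 5 rows; each row is the pose to reach, as a shift and turn from the pose commanded when the call began, along the tool's axes at that moment; what a row does not reach only later rows make up. A row lasts 1/8 s, in which the tool goes at most 62.5 mm and 10.7 degrees, less where a joint would pass 70% of its speed; a pose out of reach is approached as far as the arm can. A call with a gripper value outside its range is refused whole. The fingers move at their own pace and stop on an object; "force" is the grip in N (left out, the last holds). Time passes only in rows, so rows that repeat a pose let the fingers close. It gives the time, the measured TCP pose, the force and the opening at its end, in the units of the state.
- bot.observe(): the state, without advancing time (a new reading comes with each control period).
- vision.grab_frame(name): name is "side" or "top"; returns the picture (384x512x3 uint8, blue, green, red); there is no depth.
- vision.camera_model(name): a dict with "mtx" (3x3 intrinsics, pixels), "T" (4x4, takes a point from camera to world coordinates). Camera axes: x right, y down, z forward; pixel columns grow to the right and rows downward; lengths in m; the calibration is good to about 2 mm. A picture is of the moment at which its call begins. camera_model takes no time and is no camera call.
- job_done(): hands the job in, once; it reports no verdict.
The state is a dict: "clock": time; "qpos": joint angles; "qd": joint speeds; "joint_efforts": joint torques, N m; "position": TCP position; "tool_rot": TCP orientation; "force": force on the tool from outside, world axes, zero at the start; "moment": the same for the moment, N m; "grip_width": finger opening in m.
Only numpy, scipy, OpenCV 4.12 (cv2) and the standard library are available. Lean on these libraries where they do the work, as an engineer would, in place of code of your own. Each camera call takes 0.05 s, during which the arm holds its last target. There are 200 camera calls.

## Working session

There is one attempt and no reset: what is moved stays moved. The work goes in short steps, Python scripts to look and compute and a tool call to move; the robot and the scene stay as the last step left them, time stands still between calls to the robot, and variables do not carry over. Pictures are saved under pics/ and viewed, about 8 in all and at most 12, crops included, and the job is handed in when it is done.

Besides the shell and the picture viewer there is one more tool, called as name(argument=value, ...), one argument or row to a line, values as JSON. arm_command: Moves the arm, as the interface text tells. Its arguments: {"type":"object","properties":{"gripper":{"type":"array","items":{"type":"number"}},"slide":{"type":"array","items":{"type":"array","items":{"type":"number"}}},"turn":{"type":"array","items":{"type":"array","items":{"type":"number"}}},"force":{"type":"number"}},"required":["gripper","slide","turn"]}

```bash
mkdir -p pics; ls
python3 - <<'E'
from workcell import bot, vision
import cv2, numpy as np
np.set_printoptions(precision=4,suppress=True)
for n in ("top","side"):
    cv2.imwrite(f"pics/{n}0.png",cv2.resize(vision.grab_frame(n),None,fx=1.5,fy=1.5,interpolation=cv2.INTER_CUBIC))
    m=vision.camera_model(n);print(n,m["mtx"],m["T"])
print(bot.observe())
E
```

```text
pics
top [[488.0437   0.     257.907 ]
 [  0.     488.0437 185.6077]
 [  0.       0.       1.    ]] [[ 0.0033 -0.9883  0.1522  0.2829]
 [-0.9997  0.0004  0.0245 -0.0191]
 [-0.0242 -0.1522 -0.988   1.4698]
 [ 0.      0.      0.      1.    ]]
side [[399.3486   0.     255.1862]
 [  0.     399.3486 197.5356]
 [  0.       0.       1.    ]] [[ 0.8435 -0.2745  0.4617  0.046 ]
 [-0.5371 -0.4281  0.7268 -0.7207]
 [-0.0019 -0.8611 -0.5085  0.5802]
 [ 0.      0.      0.      1.    ]]
{'clock': 0.1, 'qpos': array([-1.2382,  0.5219, -0.0363,  1.5999,  0.0212,  1.0211, -0.1128]), 'qd': array([-0.0015, -0.0017,  0.0004, -0.0012, -0.0004, -0.0006, -0.0009]), 'joint_efforts': array([  0.003 , -92.8483,   1.9837, -37.0524,   0.0181,   0.0055,
        -0.    ]), 'position': array([0.2449, 0.5747, 0.1924]), 'tool_rot': array([-3.1407,  0.0001,  2.7388]), 'force': array([0.0086, 0.1672, 0.2834]), 'moment': array([ 0.0351,  0.0106, -0.0006]), 'grip_width': 0.0855585452301709}
```

View pics/top0.png

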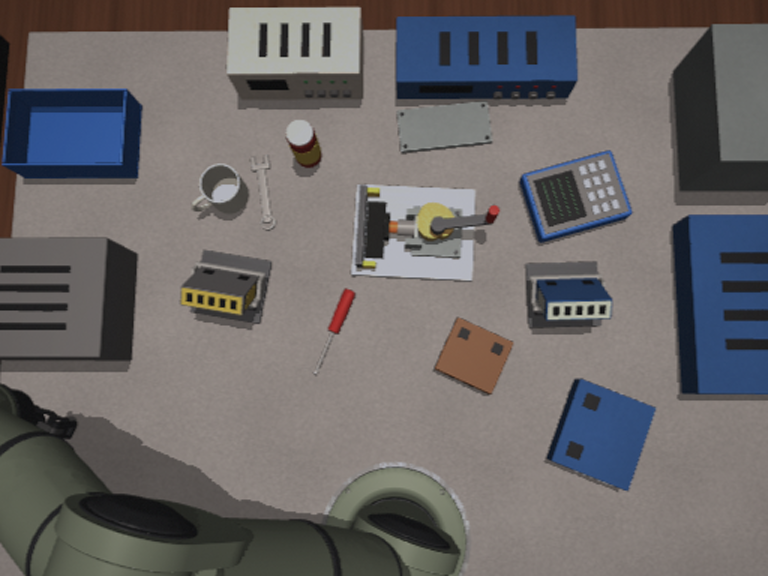

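View pics/side0.png

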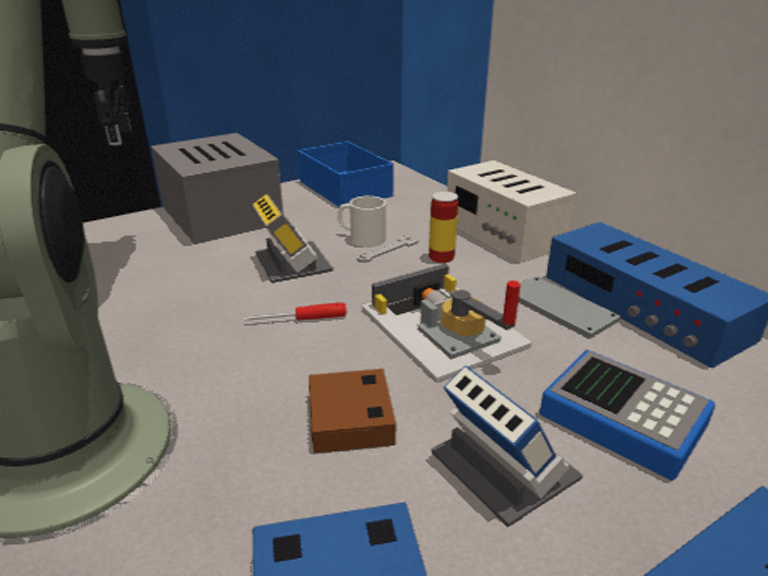

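Candidates (1.5x top picture): blue module in the right cradle at (572,298); loose larger blue box at (603,433); brown box at (473,355); grey spare at (220,298). The one in the cradle with white trim is the smaller blue one. I'll confirm it with crops.

```bash
cat > h.py <<'E'
from workcell import bot, vision
import cv2, numpy as np
from scipy.spatial.transform import Rotation as R
np.set_printoptions(precision=4,suppress=True)
CM={n:vision.camera_model(n) for n in("top","side")}
def ray(n,u,v):
    T=CM[n]["T"]; d=T[:3,:3]@np.linalg.inv(CM[n]["mtx"])@[u,v,1]; return T[:3,3],d
def at_z(n,u,v,z):
    o,d=ray(n,u,v); return o+d*(z-o[2])/d[2]
def proj(n,P):
    T=CM[n]["T"]; p=(np.atleast_2d(P)-T[:3,3])@T[:3,:3]; p=p@CM[n]["mtx"].T; return p[:,:2]/p[:,2:]
def crop(img,u0,v0,w,h,s,step=10):
    c=cv2.resize(img[v0:v0+h,u0:u0+w],None,fx=s,fy=s,interpolation=cv2.INTER_CUBIC)
    for u in range(-(-u0//20)*20,u0+w,20):
        cv2.line(c,(int((u-u0)*s),0),(int((u-u0)*s),5),(0,0,255),1); cv2.putText(c,str(u),(int((u-u0)*s)+2,12),0,.35,(0,0,255),1)
    for v in range(-(-v0//20)*20,v0+h,20):
        cv2.line(c,(0,int((v-v0)*s)),(5,int((v-v0)*s)),(0,0,255),1); cv2.putText(c,str(v),(6,int((v-v0)*s)+4),0,.35,(0,0,255),1)
    return c
E
python3 - <<'E'
from h import *
t=vision.grab_frame("top");s=vision.grab_frame("side")
a=np.hstack([crop(t,225,110,114,100,3.5),crop(t,325,160,114,100,3.5)])
b=np.hstack([crop(s,235,160,124,70,3.2),crop(s,280,235,124,78,3.2)[:224]])
w=max(a.shape[1],b.shape[1]);f=lambda x:cv2.copyMakeBorder(x,0,0,0,w-x.shape[1],0)
cv2.imwrite("pics/c1.png",np.vstack([f(a),f(b)]))
E
```

```text
(no output)
```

View pics/c1.png

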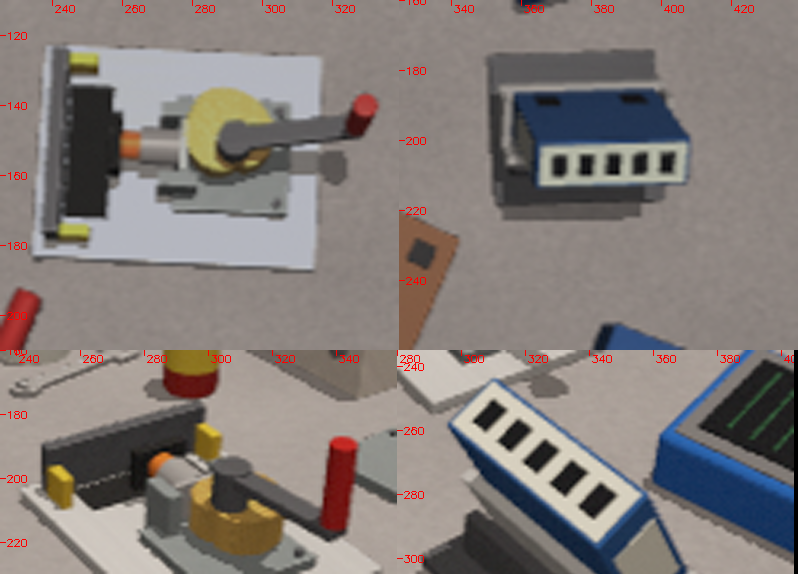

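```bash
cat > fit.py <<'E'
from h import *
from scipy.optimize import least_squares
def fit(obs,model,x0):
    def res(p): return np.concatenate([(proj(n,model(p,P))[0]-uv) for n,P,uv in obs])
    r=least_squares(res,x0,loss="soft_l1"); print(r.x, "rms px",np.sqrt((res(r.x)**2).mean())); print(res(r.x).reshape(-1,2).round(1).tolist()); return r.x
def fx(p,P): return R.from_euler('z',p[2]).apply(P)+[p[0],p[1],0]
t,s="top","side"
obs=[(t,(.095,-.2,.012),(316.7,126.3)),(t,(-.095,-.2,.012),(315,187.1)),(t,(-.095,.044,.012),(234.4,183.1)),
(t,(.08,.02,.057),(245,124.3)),(t,(-.08,.02,.057),(242.1,178)),(s,(-.08,.02,.057),(248.4,191.9)),(s,(.08,.02,.057),(299,178.1))]
F=fit(obs,fx,[.5,.1,0])
def lev(p,P):
    d,a=p; return fx(F,np.array([-.1*np.cos(a),-d-.1*np.sin(a),.012+P]))
fit([(t,.144,(329.3,140)),(t,.08,(326.4,146.6)),(s,.144,(342.2,188.1)),(s,.08,(339.4,214.7))],lev,[.12,1.7])
def mod(p,P): return (R.from_euler('z',p[2])*R.from_euler('y',-30,degrees=True)).apply(P)+[p[0],p[1],.032]
c=lambda a,b:(a*.02,b*.06,.11)
M=fit([(t,c(-1,1),(364.7,213.1)),(t,c(-1,-1),(407,212.3)),(t,c(1,-1),(407.9,200)),(t,c(1,1),(364.7,200.9)),
(s,c(-1,1),(296.3,258.1)),(s,c(1,1),(310,244.1)),(s,c(1,-1),(357.2,280.9)),(s,c(-1,-1),(344.4,296.6))],mod,[.5,-.2,0])
print(mod(M,(0,0,.11)))
E
python3 fit.py
```

```text
[ 0.6046  0.0397 -0.0411] rms px 0.6042704224016058
[[0.3, 0.1], [0.4, 0.4], [0.2, 1.2], [-0.4, 0.2], [-0.2, -0.8], [0.9, -0.6], [-0.2, -1.0]]
[0.1239 1.727 ] rms px 0.6548377817525237
[[0.2, 0.4], [0.4, -0.7], [-0.0, 0.3], [-0.3, -1.5]]
[ 0.4859 -0.3376  0.0322] rms px 1.0606516708022427
[[-0.5, 0.9], [0.8, 0.3], [1.0, -0.7], [0.1, -0.2], [-1.1, -0.2], [0.4, -1.6], [2.4, -1.3], [-1.6, 0.8]]
[ 0.4309 -0.3394  0.1273]
```

arm_command(
  gripper=[8.5, 8.5, 8.5, 8.5, 8.5],
  slide=[
    [-4, -3.5, -2],
    [-8, -7, -4],
    [-12, -10.5, -6],
    [-16, -14, -6],
    [-20, -17.5, -6],
  ],
  turn=[
    [0, 0, 0],
    [0, 0, 0],
    [0, 0, 0],
    [0, 0, 0],
    [0, 0, 0],
  ],
)

```text
clock: 0.82
position: [0.361, 0.3339, 0.2532]
tool_rot: [3.141, 0.0, 2.739]
force: [0.9, 0.4, 0.0]
grip_width: 0.0853
```

```bash
cat >> h.py <<'E'
def go(xyz,rot,n=1,frm=None):
    """rot: Rotation; print slide(cm) and turn(deg) from present pose, n interpolated rows"""
    o=bot.observe(); p0,R0=o["position"],R.from_euler('xyz',o["tool_rot"])
    if frm: p0,R0=frm
    s=R0.inv().apply(np.array(xyz)-p0)*100; t=np.degrees((R0.inv()*rot).as_rotvec())
    print("at",p0,o["tool_rot"],"t",round(o["clock"],2),"F",o["force"].round(1),"w",round(o["grip_width"],4))
    print("dist cm %.1f ang %.1f"%(np.linalg.norm(s),np.linalg.norm(t)))
    for k in range(1,n+1): print((s*k/n).round(2).tolist(),(t*k/n).round(1).tolist())
def down(yaw): return R.from_euler('xyz',[np.pi,0,yaw])
E
python3 - <<'E'
from h import *
go([.611,-.184,.25],down(1.686),2)
print(bot.observe()["qpos"])
E
```

```text
at [0.361  0.3339 0.2532] [3.141  0.0002 2.7387] t 0.82 F [0.9 0.4 0. ] w 0.0853
dist cm 57.5 ang 60.3
[-21.65, -18.92, 0.15] [0.0, -0.0, 30.2]
[-43.31, -37.85, 0.3] [0.0, -0.0, 60.3]
[-0.8936  0.2409  0.0322  1.8681 -0.009   1.0322  0.3102]
```

arm_command(
  gripper=[8.5, 8.5, 8.5, 8.5, 8.5],
  slide=[
    [-4.3, -3.8, 0],
    [-8.6, -7.6, 0],
    [-12.9, -11.4, 0],
    [-17.2, -15.2, 0],
    [-21.6, -18.9, 0],
  ],
  turn=[
    [0, 0, 0],
    [0, 0, 0],
    [0, 0, 0],
    [0, 0, 0],
    [0, 0, 0],
  ],
)

```text
clock: 1.45
position: [0.4855, 0.0753, 0.2531]
tool_rot: [3.141, 0.0, 2.739]
force: [0.5, 1.2, 0.3]
grip_width: 0.0851
```

arm_command(
  gripper=[8.5, 8.5, 8.5, 8.5, 8.5],
  slide=[
    [-4.3, -3.8, 0],
    [-8.6, -7.6, 0],
    [-12.9, -11.4, 0],
    [-17.2, -15.2, 0],
    [-21.6, -18.9, 0],
  ],
  turn=[
    [0, 0, 10],
    [0, 0, 20],
    [0, 0, 30],
    [0, 0, 40],
    [0, 0, 50],
  ],
)

```text
clock: 2.08
position: [0.6102, -0.1832, 0.2529]
tool_rot: [3.142, 0.0, 1.861]
force: [0.1, 1.2, 0.8]
grip_width: 0.0851
```

Run:
```python
from h import *
go([.611,-.1836,.112],down(1.686),1)
print(bot.observe()["qpos"])
```

```text
at [ 0.6102 -0.1832  0.2529] [3.1415 0.     1.8608] t 2.08 F [0.1 1.2 0.8] w 0.0851
dist cm 14.1 ang 10.0
[-0.06, 0.06, 14.09] [0.0, 0.0, 10.0]
[-0.1063  0.5289  0.4747  1.512  -0.2541  1.1622  0.704 ]
```

arm_command(
  gripper=[8.5, 8.5, 8.5, 8.5, 8.5],
  slide=[
    [0, 0, 4],
    [0, 0, 8],
    [0, 0, 12],
    [0, 0, 14],
    [0, 0, 14],
  ],
  turn=[
    [0, 0, 10],
    [0, 0, 10],
    [0, 0, 10],
    [0, 0, 10],
    [0, 0, 10],
  ],
)

```text
clock: 2.7
position: [0.6092, -0.1815, 0.1123]
tool_rot: [-3.14, -0.0, 1.692]
force: [0.1, 0.2, 0.6]
grip_width: 0.0848
```

arm_command(
  gripper=[1.5, 1.5, 1.5, 1.5, 1.5],
  slide=[
    [0, 0, 0],
    [0, 0, 0],
    [0, 0, 0],
    [0, 0, 0],
    [0, 0, 0],
  ],
  turn=[
    [0, 0, 0],
    [0, 0, 0],
    [0, 0, 0],
    [0, 0, 0],
    [0, 0, 0],
  ],
  force=25,
)

```text
clock: 3.32
position: [0.6101, -0.1816, 0.1136]
tool_rot: [3.14, 0.0, 1.692]
force: [-0.1, 0.8, 6.6]
grip_width: 0.0178
```

```bash
cat >> h.py <<'E'
def arc(p, th0, ths, piv, fyaw, r=.1):
    """rows turning the lever from th0 to ths, tool holding handle"""
    o=bot.observe(); R0=R.from_euler('xyz',o["tool_rot"]); y0=o["tool_rot"][2]
    h=lambda t: np.array([*(np.array(piv)+r*np.array([np.cos(np.pi+t+fyaw),np.sin(np.pi+t+fyaw)])),p[2]])
    for t in ths:
        s=R0.inv().apply(h(t)-h(th0))*100
        print(round(t,3),s.round(2).tolist(),round(-np.degrees(t-th0),1))
E
python3 - <<'E'
from h import *
o=bot.observe();p=o["position"];print(p,o["tool_rot"],o["force"],o["grip_width"])
piv=np.array([.5995,-.0842]);d=p[:2]-piv;print("r",np.hypot(*d),"theta",(np.arctan2(d[1],d[0])+.0411-np.pi)%(2*np.pi))
arc(p,1.727,np.arange(1.727,-.06,-.175)[1:],piv,-.0411)
E
```

```text
[ 0.6101 -0.1816  0.1136] [3.1404 0.0003 1.6917] [-0.1211  0.8166  6.5836] 0.017795858745896266
r 0.0979647587793336 theta 1.7207683590805267
1.552 [0.16, -1.74, -0.0] 10.0
1.377 [0.63, -3.43, -0.0] 20.1
1.202 [1.38, -5.0, -0.01] 30.1
1.027 [2.39, -6.43, -0.01] 40.1
0.852 [3.63, -7.65, -0.01] 50.1
0.677 [5.07, -8.65, -0.01] 60.2
0.502 [6.66, -9.37, -0.01] 70.2
0.327 [8.36, -9.81, -0.01] 80.2
0.152 [10.1, -9.94, -0.01] 90.2
-0.023 [11.84, -9.77, -0.01] 100.3
```

arm_command(
  gripper=[1.5, 1.5, 1.5, 1.5, 1.5],
  slide=[
    [0.15, -1.75, 0],
    [0.65, -3.45, 0],
    [1.4, -5.0, 0],
    [2.4, -6.4, 0],
    [3.6, -7.65, 0],
  ],
  turn=[
    [0, 0, 10],
    [0, 0, 20],
    [0, 0, 30],
    [0, 0, 40],
    [0, 0, 50],
  ],
)

```text
clock: 3.95
position: [0.5311, -0.1538, 0.1136]
tool_rot: [3.139, -0.003, 0.814]
force: [15.5, 9.8, -1.6]
grip_width: 0.0173
```

Run:
```python
from h import *
o=bot.observe();p=o["position"];print(p,o["tool_rot"],o["force"],o["grip_width"])
piv=np.array([.5995,-.0842]);d=p[:2]-piv;th=(np.arctan2(d[1],d[0])+.0411-np.pi)%(2*np.pi);print("r",np.hypot(*d),"theta",th)
arc(p,th,np.linspace(th,-0.02,6)[1:],piv,-.0411)
cv2.imwrite("pics/c2.png",crop(vision.grab_frame("side"),210,120,190,140,4))
```

```text
[ 0.5311 -0.1538  0.1136] [ 3.1393 -0.0033  0.8141] [15.4856  9.7757 -1.6164] 0.01732929073780978
r 0.09757240037551172 theta 0.8350591343682705
0.664 [0.18, -1.7, -0.0] 9.8
0.493 [0.65, -3.34, -0.01] 19.6
0.322 [1.39, -4.88, -0.01] 29.4
0.151 [2.38, -6.27, -0.01] 39.2
-0.02 [3.59, -7.48, -0.01] 49.0
```

View pics/c2.png

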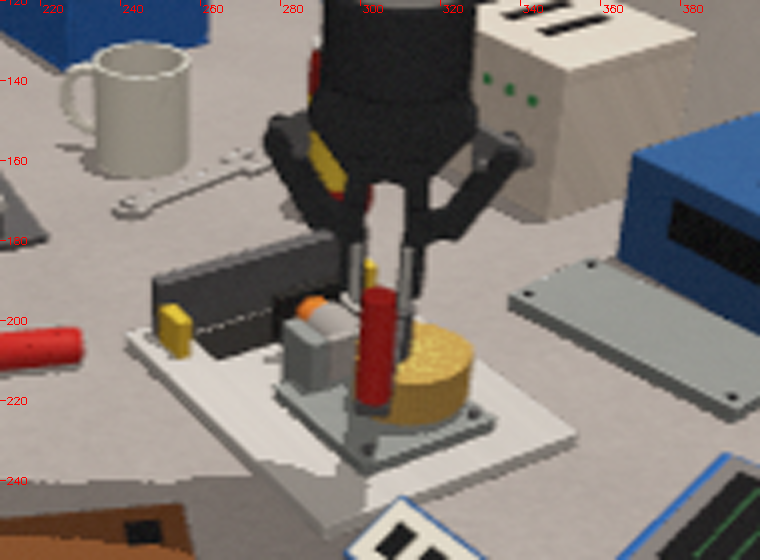

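Run:
```python
from h import *
print(at_z("side",304.7,192.7,.156),at_z("side",303.2,220.7,.09))
print("start",at_z("side",342.2,188.1,.156),at_z("side",339.4,214.7,.09),at_z("top",329.3,140,.156),at_z("top",326.4,146.6,.09))
cv2.imwrite("pics/c3.png",crop(vision.grab_frame("top"),225,100,130,100,6))
```

```text
[ 0.5309 -0.1543  0.156 ] [ 0.5261 -0.1614  0.09  ]
start [ 0.6121 -0.1825  0.156 ] [ 0.6097 -0.1863  0.09  ] [ 0.6123 -0.1829  0.156 ] [ 0.6093 -0.1824  0.09  ]
```

View pics/c3.png

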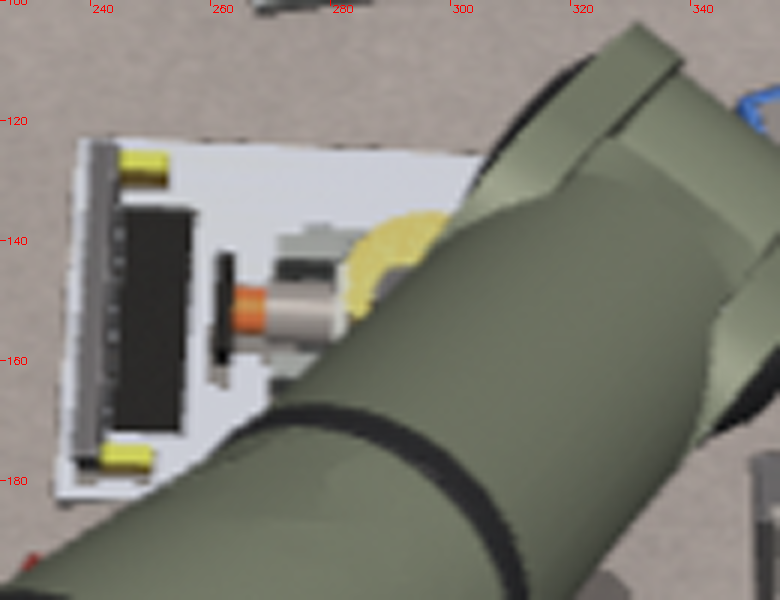

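Run:
```python
from h import *
piv=np.array([.6007,-.0820]);R0=R.from_euler('xyz',bot.observe()["tool_rot"])
for k,t in enumerate(np.linspace(.842,-.02,6)[1:]):
    a=np.pi+t-.0411; P=piv+.1*np.array([np.cos(a),np.sin(a)])
    print(round(t,3),(R0.inv().apply([*(P-[.5297,-.1548]),0])*100).round(2),np.degrees(.842-t).round(1))
```

```text
0.67 [ 0.34 -1.68  0.  ] 9.9
0.497 [ 0.81 -3.34  0.  ] 19.8
0.325 [ 1.55 -4.89  0.  ] 29.6
0.152 [ 2.55 -6.3   0.  ] 39.5
-0.02 [ 3.77 -7.51  0.01] 49.4
```

arm_command(
  gripper=[1.5, 1.5, 1.5, 1.5, 1.5],
  slide=[
    [0.35, -1.7, 0],
    [0.8, -3.35, 0],
    [1.55, -4.9, 0],
    [2.55, -6.3, 0],
    [3.75, -7.5, 0],
  ],
  turn=[
    [0, 0, 10],
    [0, 0, 20],
    [0, 0, 30],
    [0, 0, 39.5],
    [0, 0, 49.5],
  ],
)

```text
clock: 4.68
position: [0.5018, -0.0768, 0.1137]
tool_rot: [3.14, -0.004, -0.051]
force: [9.9, -41.0, 0.0]
grip_width: 0.0174
```

Run:
```python
from h import *
o=bot.observe();p=o["position"];print(p,o["tool_rot"],o["force"],o["moment"],o["grip_width"],o["qpos"])
d=p[:2]-np.array([.6007,-.0820]);print(np.hypot(*d),np.arctan2(d[1],d[0])+np.pi+.0411)
A=np.array([[.6101,-.1816],[.5311,-.1538],p[:2]])
M=np.c_[2*A,np.ones(3)];c=np.linalg.solve(M,(A**2).sum(1));print("circle",c[:2],np.sqrt(c[2]+c[0]**2+c[1]**2))
```

```text
[ 0.5018 -0.0768  0.1137] [ 3.14   -0.0038 -0.0506] [  9.9292 -40.997    0.0491] [-10.3711  -2.2708   0.2381] 0.017438521614309126 [-0.6232  0.6628  0.9594  2.0154 -0.7346  0.8489 -0.8649]
0.09906034313693947 6.271381700821834
circle [ 0.6003 -0.0834] 0.09871826082247079
```

arm_command(
  gripper=[1.5, 8.5, 8.5, 8.5, 8.5],
  slide=[
    [0, 0.25, 0],
    [0, 0.25, 0],
    [0, 0.25, 0],
    [0, 0.25, 0],
    [0, 0.25, 0],
  ],
  turn=[
    [0, 0, 0],
    [0, 0, 0],
    [0, 0, 0],
    [0, 0, 0],
    [0, 0, 0],
  ],
)

```text
clock: 5.3
position: [0.5, -0.0789, 0.1129]
tool_rot: [-3.141, 0.0, -0.045]
force: [-0.7, 0.9, 0.2]
grip_width: 0.0846
```

arm_command(
  gripper=[8.5, 8.5, 8.5, 8.5],
  slide=[
    [0, 0, -4],
    [0, 0, -8],
    [0, 0, -12],
    [0, 0, -16],
  ],
  turn=[
    [0, 0, 0],
    [0, 0, 0],
    [0, 0, 0],
    [0, 0, 0],
  ],
)

```text
clock: 5.8
position: [0.4998, -0.079, 0.2742]
tool_rot: [-3.141, 0.0, -0.045]
force: [1.1, 0.3, 0.2]
grip_width: 0.0848
```

Run:
```python
from h import *
# module axes
psi=.0322; Rm=R.from_euler('z',psi)*R.from_euler('y',-30,degrees=True); c=np.array([.4859,-.3376,.032])
zt=-Rm.apply([0,0,1])
for sgn in (1,-1):
    yt=Rm.apply([sgn,0,0]); xt=np.cross(yt,zt); G=R.from_matrix(np.c_[xt,yt,zt])
    print(sgn,G.as_euler('xyz'))
    go(c+Rm.apply([0,0,.11-.045+.12]),G,1)   # standoff
    go(c+Rm.apply([0,0,.11-.045]),G,1)
print(bot.observe()["qpos"])
```

```text
1 [2.618 0.    1.603]
at [ 0.4998 -0.079   0.2742] [-3.1415  0.0002 -0.0454] t 5.8 F [1.1 0.3 0.2] w 0.0848
dist cm 29.4 ang 98.0
[-9.44, 26.62, 8.2] [-22.8, 24.7, -92.1]
at [ 0.4998 -0.079   0.2742] [-3.1415  0.0002 -0.0454] t 5.8 F [1.1 0.3 0.2] w 0.0848
dist cm 32.3 ang 98.0
[-3.45, 26.15, 18.59] [-22.8, 24.7, -92.1]
-1 [-2.618   0.     -1.5386]
at [ 0.4998 -0.079   0.2742] [-3.1415  0.0002 -0.0454] t 5.8 F [1.1 0.3 0.2] w 0.0848
dist cm 29.4 ang 89.7
[-9.44, 26.62, 8.2] [24.2, 22.4, 83.4]
at [ 0.4998 -0.079   0.2742] [-3.1415  0.0002 -0.0454] t 5.8 F [1.1 0.3 0.2] w 0.0848
dist cm 32.3 ang 89.7
[-3.45, 26.15, 18.59] [24.2, 22.4, 83.4]
[-0.8014  0.4833  1.2075  1.8374 -0.4919  1.1675 -1.045 ]
```

arm_command(
  gripper=[8.5, 8.5, 8.5, 8.5, 8.5],
  slide=[
    [-1, 3, 0],
    [-2, 6, 0],
    [-3, 9, 0],
    [-4, 12, 0],
    [-5, 15, 0],
  ],
  turn=[
    [0, 0, -10],
    [0, 0, -20],
    [0, 0, -30],
    [0, 0, -40],
    [0, 0, -50],
  ],
)

```text
clock: 6.42
position: [0.4428, -0.2274, 0.273]
tool_rot: [3.141, -0.0, 0.833]
force: [0.8, 0.3, -0.2]
grip_width: 0.0849
```

```bash
cat >> h.py <<'E'
psi=.0322; Rm=R.from_euler('z',psi)*R.from_euler('y',-30,degrees=True); cm=np.array([.4859,-.3376,.032])
G=R.from_matrix(np.c_[np.cross(Rm.apply([1,0,0]),-Rm.apply([0,0,1])),Rm.apply([1,0,0]),-Rm.apply([0,0,1])])
E
python3 - <<'E'
from h import *
go(cm+Rm.apply([0,0,.065+.12]),G,5)
print(bot.observe()["qpos"])
E
```

```text
at [ 0.4428 -0.2274  0.273 ] [ 3.1415 -0.0003  0.8334] t 6.42 F [ 0.8  0.3 -0.2] w 0.0849
dist cm 14.8 ang 52.9
[-2.34, 0.79, 1.61] [-5.7, 2.3, -8.6]
[-4.68, 1.58, 3.23] [-11.4, 4.6, -17.2]
[-7.02, 2.37, 4.84] [-17.1, 6.9, -25.8]
[-9.36, 3.16, 6.46] [-22.8, 9.2, -34.5]
[-11.7, 3.95, 8.07] [-28.5, 11.5, -43.1]
[-0.3623  0.34    0.9392  1.8545 -0.307   1.1007 -0.0462]
```

arm_command(
  gripper=[8.5, 8.5, 8.5, 8.5, 8.5],
  slide=[
    [-2.3, 0.8, 1.6],
    [-4.7, 1.6, 3.2],
    [-7, 2.4, 4.8],
    [-9.4, 3.2, 6.5],
    [-11.7, 3.95, 8.1],
  ],
  turn=[
    [-5.7, 2.3, -8.6],
    [-11.4, 4.6, -17.2],
    [-17.1, 6.9, -25.8],
    [-22.8, 9.2, -34.5],
    [-28.5, 11.5, -43.1],
  ],
)

```text
clock: 7.05
position: [0.4043, -0.3152, 0.2055]
tool_rot: [2.758, -0.058, 1.41]
force: [1.2, 0.0, -0.1]
grip_width: 0.0852
```

Run:
```python
from h import *
go(cm+Rm.apply([0,0,.065+.08]),G,1)
go(cm+Rm.apply([0,0,.065]),G,1)
print(bot.observe()["qpos"])
a=np.hstack([crop(vision.grab_frame("top"),320,140,110,120,3.6),crop(vision.grab_frame("side"),265,170,110,120,3.6)])
cv2.imwrite("pics/c4.png",a)
```

```text
at [ 0.4043 -0.3152  0.2055] [ 2.7582 -0.0584  1.4096] t 7.05 F [ 1.2  0.  -0.1] w 0.0852
dist cm 5.5 ang 13.9
[-2.57, -0.54, 4.8] [-7.7, 1.9, -11.4]
at [ 0.4043 -0.3152  0.2055] [ 2.7582 -0.0584  1.4096] t 7.05 F [ 1.2  0.  -0.1] w 0.0852
dist cm 12.9 ang 13.9
[-2.2, 0.5, 12.73] [-7.7, 1.9, -11.4]
[ 0.1907  0.2364  0.6299  2.1674 -0.7398  0.6233  1.1924]
```

View pics/c4.png

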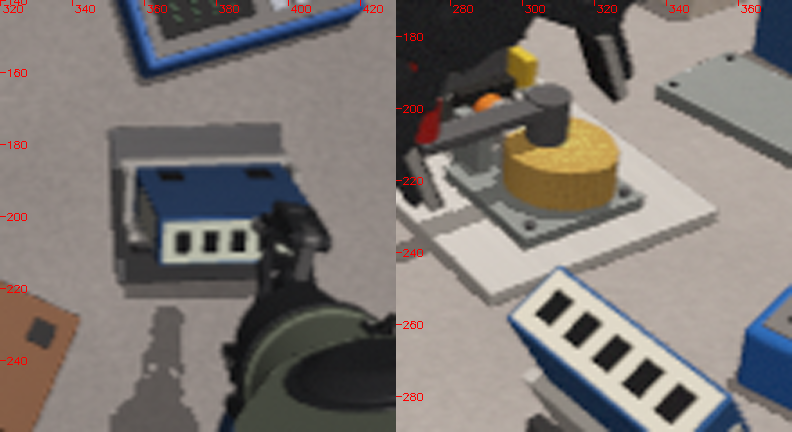

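Run:
```python
from h import *
go(cm+Rm.apply([0,0,.065+.10]),G,3)
```

```text
at [ 0.402  -0.3171  0.2046] [ 2.7607 -0.058   1.4053] t 7.15 F [-0.3 -0.3  0.3] w 0.0848
dist cm 3.8 ang 14.2
[-0.81, -0.19, 0.94] [-2.6, 0.7, -3.9]
[-1.62, -0.38, 1.89] [-5.2, 1.3, -7.8]
[-2.42, -0.57, 2.83] [-7.8, 2.0, -11.6]
```

arm_command(
  gripper=[8.5, 8.5, 8.5, 8.5, 8.5],
  slide=[
    [-0.8, -0.2, 0.9],
    [-1.6, -0.4, 1.9],
    [-2.4, -0.6, 2.8],
    [-2.4, -0.6, 2.8],
    [-2.4, -0.6, 2.8],
  ],
  turn=[
    [-2.6, 0.7, -4],
    [-5.2, 1.3, -8],
    [-7.8, 2, -11.6],
    [-7.8, 2, -11.6],
    [-7.8, 2, -11.6],
  ],
)

```text
clock: 7.78
position: [0.4062, -0.3372, 0.1764]
tool_rot: [2.619, -0.003, 1.603]
force: [0.0, 0.2, 0.3]
grip_width: 0.0851
```

Run:
```python
from h import *
go(cm+Rm.apply([0,0,.065]),G,4)
print(bot.observe()["qpos"])
```

```text
at [ 0.4062 -0.3372  0.1764] [ 2.619  -0.003   1.6027] t 7.78 F [0.  0.2 0.3] w 0.0851
dist cm 10.0 ang 0.2
[-0.08, -0.08, 2.5] [-0.0, -0.0, -0.0]
[-0.16, -0.16, 4.99] [-0.0, -0.1, -0.1]
[-0.24, -0.23, 7.49] [-0.0, -0.1, -0.1]
[-0.32, -0.31, 9.99] [-0.1, -0.1, -0.1]
[ 0.5021  0.313   0.4247  2.2165 -1.1209  0.6039  1.8631]
```

arm_command(
  gripper=[8.5, 8.5, 8.5, 8.5],
  slide=[
    [-0.1, -0.1, 2.5],
    [-0.2, -0.2, 5],
    [-0.25, -0.25, 7.5],
    [-0.3, -0.3, 10],
  ],
  turn=[
    [0, 0, 0],
    [0, 0, 0],
    [0, 0, 0],
    [0, 0, 0],
  ],
)

```text
clock: 8.28
position: [0.4525, -0.3382, 0.091]
tool_rot: [2.62, -0.001, 1.605]
force: [0.5, -0.7, -2.0]
grip_width: 0.0848
```

arm_command(
  gripper=[6, 5, 5, 5, 5],
  slide=[
    [0, 0, 0],
    [0, 0, 0],
    [0, 0, 0],
    [0, 0, 0],
    [0, 0, 0],
  ],
  turn=[
    [0, 0, 0],
    [0, 0, 0],
    [0, 0, 0],
    [0, 0, 0],
    [0, 0, 0],
  ],
  force=20,
)

```text
clock: 8.9
position: [0.4509, -0.3388, 0.0908]
tool_rot: [2.62, -0.001, 1.605]
force: [0.5, 0.2, 0.3]
grip_width: 0.0503
```

Run:
```python
from h import *
go(cm+Rm.apply([0,0,.065]),G,1)
a=np.hstack([crop(vision.grab_frame("top"),320,140,110,120,3.6),crop(vision.grab_frame("side"),285,220,110,120,3.6)])
cv2.imwrite("pics/c5.png",a)
```

```text
at [ 0.4509 -0.3388  0.0908] [ 2.6205 -0.0011  1.6055] t 8.9 F [0.5 0.2 0.3] w 0.0503
dist cm 0.4 ang 0.2
[0.01, 0.1, 0.34] [-0.1, -0.1, 0.1]
```

View pics/c5.png

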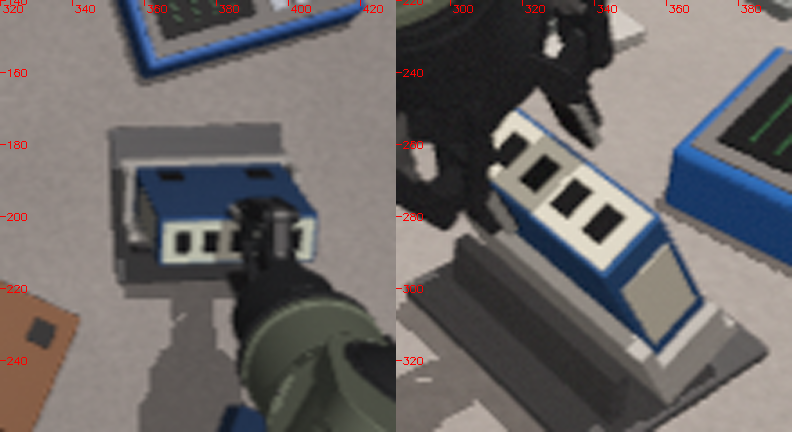

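Run:
```python
from h import *
Rt=R.from_euler('xyz',bot.observe()["tool_rot"]); p=bot.observe()["position"]
print("tcp",proj("side",p),proj("top",p)); print("tips",proj("side",p+Rt.apply([[0,.027,0],[0,-.027,0]])))
print("top centre",proj("side",cm+Rm.apply([0,0,.11])),proj("top",cm+Rm.apply([0,0,.11])))
print("top corners side",proj("side",cm+Rm.apply([[.02,.06,.11],[-.02,.06,.11],[.02,-.06,.11],[-.02,-.06,.11]])).tolist())
```

```text
tcp [[332.0152 279.8145]] [[382.9272 201.112 ]]
tips [[342.2606 269.0953]
 [321.6385 290.6709]]
top centre [[325.5258 268.1227]] [[386.4213 206.6815]]
top corners side [[310.42068644823456, 242.5241469046914], [295.1813678810844, 257.92699535148654], [359.57079928203694, 279.5619000652931], [342.8051907292791, 297.40615198747173]]
```

arm_command(
  gripper=[3.5, 3.5, 3.5, 3.5, 3.5],
  slide=[
    [0, 0, 0.3],
    [0, 0, 0.3],
    [0, 0, 0.3],
    [0, 0, 0.3],
    [0, 0, 0.3],
  ],
  turn=[
    [0, 0, 0],
    [0, 0, 0],
    [0, 0, 0],
    [0, 0, 0],
    [0, 0, 0],
  ],
  force=45,
)

```text
clock: 9.62
position: [0.4527, -0.3393, 0.0889]
tool_rot: [2.619, -0.001, 1.605]
force: [-7.7, 1.8, 20.7]
grip_width: 0.0384
```

Run:
```python
from h import *
go(cm+Rm.apply([0,0,.065]),G,1)
```

```text
at [ 0.4527 -0.3393  0.0889] [ 2.6188 -0.0008  1.6048] t 9.62 F [-7.7  1.8 20.7] w 0.0384
dist cm 0.1 ang 0.1
[0.07, 0.03, 0.08] [-0.0, -0.1, 0.1]
```

arm_command(
  gripper=[3.5, 3.5, 3.5, 3.5, 3.5],
  slide=[
    [0, 0, -1],
    [0, 0, -3],
    [0, 0, -5],
    [0, 0, -7],
    [0, 0, -9],
  ],
  turn=[
    [0, 0, 0],
    [0, 0, 0],
    [0, 0, 0],
    [0, 0, 0],
    [0, 0, 0],
  ],
)

```text
clock: 10.25
position: [0.4065, -0.3402, 0.1662]
tool_rot: [2.622, -0.002, 1.605]
force: [0.0, -0.3, -4.3]
grip_width: 0.0382
```

Run:
```python
from h import *
o=bot.observe();print(o["qpos"],o["force"],o["moment"])
for y in (0,-1,1): 
  F=np.array([.6046,.0397,0]);
# target: fixture yaw -.0411, jaw along fixture y: jaw angle pi/2-.0411 -> yaw = jaw+pi/2 mod pi
for yaw in (np.pi-.0411,-.0411):
    go([.50,-.20,.30],down(yaw),1); 
    go([.605,.035,.20],down(yaw),1)
```

```text
[ 0.8624  0.3112 -0.0109  2.2017 -0.9782  0.4804  1.7379] [ 0.0247 -0.2548 -4.2755] [-0.0355  1.0399  0.0066]
at [ 0.4065 -0.3402  0.1662] [ 2.6215 -0.0023  1.6048] t 10.25 F [ 0.  -0.3 -4.3] w 0.0382
dist cm 21.5 ang 89.8
[13.73, 15.16, -6.7] [24.1, 22.1, -83.6]
at [ 0.4065 -0.3402  0.1662] [ 2.6215 -0.0023  1.6048] t 10.25 F [ 0.  -0.3 -4.3] w 0.0382
dist cm 42.6 ang 89.8
[36.83, 19.96, 7.63] [24.1, 22.1, -83.6]
at [ 0.4065 -0.3402  0.1662] [ 2.6215 -0.0023  1.6048] t 10.25 F [ 0.  -0.3 -4.3] w 0.0382
dist cm 21.5 ang 97.8
[13.73, 15.16, -6.7] [22.6, -24.6, 91.9]
at [ 0.4065 -0.3402  0.1662] [ 2.6215 -0.0023  1.6048] t 10.25 F [ 0.  -0.3 -4.3] w 0.0382
dist cm 42.6 ang 97.8
[36.83, 19.96, 7.63] [22.6, -24.6, 91.9]
```

arm_command(
  gripper=[3.5, 3.5, 3.5, 3.5, 3.5],
  slide=[
    [0, 2, -3.5],
    [0, 4, -7],
    [2, 6, -8],
    [4.5, 7, -7.5],
    [7, 8, -7],
  ],
  turn=[
    [0, 0, 0],
    [0, 0, 9],
    [4, -4, 18],
    [7, -8, 27],
    [9, -10, 37],
  ],
)

```text
clock: 10.88
position: [0.4282, -0.2896, 0.2609]
tool_rot: [2.749, -0.102, 1.217]
force: [0.2, 0.2, -4.5]
grip_width: 0.0379
```

Run:
```python
from h import *
print(bot.observe()["qpos"])
go([.55,-.12,.32],down(-.0411),6)
```

```text
[ 0.4587  0.0951  0.1691  2.1153 -0.3752  0.6073  0.525 ]
at [ 0.4282 -0.2896  0.2609] [ 2.7486 -0.1024  1.2174] t 10.88 F [ 0.2  0.2 -4.5] w 0.0379
dist cm 21.7 ang 74.2
[3.44, 1.1, -0.23] [2.6, -3.2, 11.7]
[6.87, 2.2, -0.47] [5.3, -6.4, 23.3]
[10.31, 3.3, -0.7] [7.9, -9.6, 35.0]
[13.75, 4.4, -0.93] [10.5, -12.7, 46.6]
[17.19, 5.5, -1.17] [13.1, -15.9, 58.3]
[20.62, 6.59, -1.4] [15.8, -19.1, 69.9]
```

arm_command(
  gripper=[3.5, 3.5, 3.5, 3.5, 3.5],
  slide=[
    [3, 1, -0.5],
    [6, 2, -0.7],
    [9, 3, -0.8],
    [12, 4, -0.9],
    [15, 5, -1],
  ],
  turn=[
    [2.2, -2.7, 10],
    [4.4, -5.4, 20],
    [6.6, -8.1, 30],
    [8.8, -10.8, 40],
    [11, -13.5, 50],
  ],
)

```text
clock: 11.5
position: [0.5145, -0.1721, 0.3028]
tool_rot: [2.962, -0.123, 0.603]
force: [1.6, -0.6, -4.0]
grip_width: 0.0378
```

Run:
```python
from h import *
print(bot.observe()["qpos"])
go([.605,.035,.26],down(-.0411),5)
```

```text
[ 0.0709  0.1524  0.1317  1.8729  0.0229  0.9037 -0.7919]
at [ 0.5145 -0.1721  0.3028] [ 2.9617 -0.1226  0.6033] t 11.5 F [ 1.6 -0.6 -4. ] w 0.0378
dist cm 23.0 ang 38.3
[3.71, -2.58, 0.87] [1.5, -2.0, 7.2]
[7.42, -5.16, 1.74] [3.1, -4.0, 14.5]
[11.12, -7.75, 2.62] [4.6, -6.0, 21.7]
[14.83, -10.33, 3.49] [6.1, -8.1, 28.9]
[18.54, -12.91, 4.36] [7.7, -10.1, 36.1]
```

arm_command(
  gripper=[3.5, 3.5, 3.5, 3.5, 3.5],
  slide=[
    [3.7, -2.6, 0],
    [7.4, -5.2, 1],
    [11.1, -7.8, 2],
    [14.8, -10.3, 3.2],
    [18.5, -12.9, 4.4],
  ],
  turn=[
    [1.5, -2, 7.2],
    [3.1, -4, 14.5],
    [4.6, -6, 21.7],
    [6.1, -8.1, 28.9],
    [7.7, -10.1, 36.1],
  ],
)

```text
clock: 12.12
position: [0.6041, 0.0358, 0.2589]
tool_rot: [3.141, 0.001, -0.039]
force: [0.6, 0.2, -4.6]
grip_width: 0.0384
```

Run:
```python
from h import *
print(bot.observe()["qpos"])
go([.6044,.0357,.11],down(-.0411),3)
a=np.hstack([crop(vision.grab_frame("top"),225,90,110,120,3.6),crop(vision.grab_frame("side"),225,100,110,120,3.6)])
cv2.imwrite("pics/c6.png",a)
```

```text
[-0.2411  0.432   0.1205  1.5792 -0.0556  1.1344 -1.7176]
at [0.6041 0.0358 0.2589] [ 3.1415  0.0007 -0.0389] t 12.12 F [ 0.6  0.2 -4.6] w 0.0384
dist cm 14.9 ang 0.1
[0.01, 0.0, 4.96] [0.0, 0.0, 0.0]
[0.02, 0.01, 9.93] [0.0, 0.0, 0.1]
[0.04, 0.01, 14.89] [0.0, 0.0, 0.1]
```

View pics/c6.png

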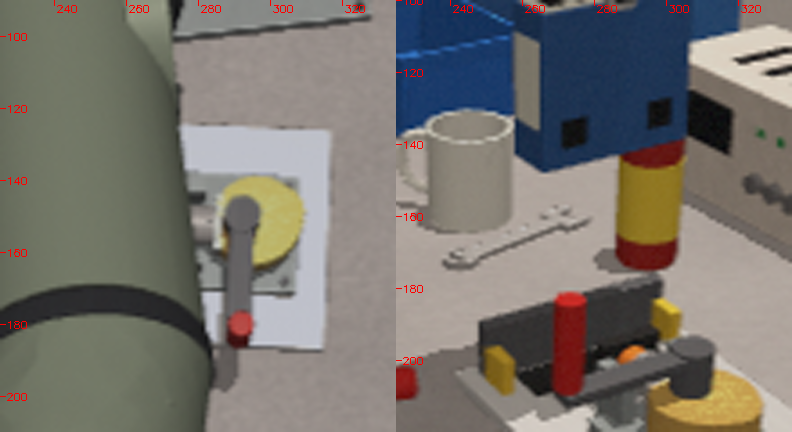

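Run:
```python
from h import *
from scipy.optimize import least_squares
p=np.array([.6041,.0358,.2589]); Rf=R.from_euler('z',-.0389)
pts=np.array([[-.06,-.02,0],[.06,-.02,0],[-.06,.02,0]]); uv=np.array([[266.4,147.2],[305.6,138.3],[258,140]])
f=lambda q:proj("side",p+Rf.apply(pts+[q[0],0,-q[1]])) 
print(f([0,.065]))
r=least_squares(lambda q:(f(q)-uv)[:2].ravel(),[0,.065]);print(r.x,r.fun)
```

```text
[[264.8825 147.7108]
 [305.1638 138.0986]
 [256.4848 142.1512]]
[0.003  0.0653] [-0.4536  0.3526  0.5166 -0.338 ]
```

arm_command(
  gripper=[3.5, 3.5, 3.5, 3.5, 3.5],
  slide=[
    [-0.2, 0, 4],
    [-0.2, 0, 8],
    [-0.2, 0, 12],
    [-0.2, 0, 15],
    [-0.2, 0, 17],
  ],
  turn=[
    [0, 0, 0],
    [0, 0, 0],
    [0, 0, 0],
    [0, 0, 0],
    [0, 0, 0],
  ],
)

```text
clock: 12.85
position: [0.6012, 0.0342, 0.0879]
tool_rot: [3.141, 0.001, -0.035]
force: [0.2, -0.3, -4.0]
grip_width: 0.0383
```

arm_command(
  gripper=[3.5, 3.5, 3.5, 3.5],
  slide=[
    [0, 0, 0.3],
    [0, 0, 0.6],
    [0, 0, 0.8],
    [0, 0, 0.8],
  ],
  turn=[
    [0, 0, 0],
    [0, 0, 0],
    [0, 0, 0],
    [0, 0, 0],
  ],
)

```text
clock: 13.35
position: [0.6026, 0.035, 0.0821]
tool_rot: [-3.141, -0.002, -0.034]
force: [0.1, 0.7, -3.9]
grip_width: 0.0381
```

arm_command(
  gripper=[3.5, 3.5, 3.5],
  slide=[
    [0, 0, 0.15],
    [0, 0, 0.3],
    [0, 0, 0.3],
  ],
  turn=[
    [0, 0, 0],
    [0, 0, 0],
    [0, 0, 0],
  ],
)

```text
clock: 13.72
position: [0.6023, 0.035, 0.0786]
tool_rot: [-3.141, -0.001, -0.034]
force: [0.2, 0.4, -4.5]
grip_width: 0.038
```

arm_command(
  gripper=[3.5, 3.5],
  slide=[
    [0, 0, 0.1],
    [0, 0, 0.1],
  ],
  turn=[
    [0, 0, 0],
    [0, 0, 0],
  ],
)

```text
clock: 13.98
position: [0.6028, 0.0349, 0.078]
tool_rot: [-3.141, -0.003, -0.034]
force: [1.3, -1.2, 2.4]
grip_width: 0.0378
```

arm_command(
  gripper=[4.3, 5, 6, 7, 7],
  slide=[
    [0, 0, 0.05],
    [0, 0, 0],
    [0, 0, 0],
    [0, 0, 0],
    [0, 0, 0],
  ],
  turn=[
    [0, 0, 0],
    [0, 0, 0],
    [0, 0, 0],
    [0, 0, 0],
    [0, 0, 0],
  ],
)

```text
clock: 14.6
position: [0.6024, 0.035, 0.0777]
tool_rot: [-3.141, -0.002, -0.034]
force: [0.1, 0.7, 0.1]
grip_width: 0.0704
```

arm_command(
  gripper=[7, 7, 7, 7, 7],
  slide=[
    [0, 0, -2],
    [0, 0, -5],
    [0, 0, -9],
    [0, 0, -13],
    [0, 0, -17],
  ],
  turn=[
    [0, 0, 0],
    [0, 0, 0],
    [0, 0, 0],
    [0, 0, 0],
    [0, 0, 0],
  ],
)

```text
clock: 15.22
position: [0.602, 0.0349, 0.2491]
tool_rot: [-3.141, -0.002, -0.034]
force: [0.7, -0.4, -1.0]
grip_width: 0.0699
```

Run:
```python
from h import *
print(bot.observe()["qpos"])
go([.5015,-.078,.25],down(-.05),3)
a=np.hstack([crop(vision.grab_frame("top"),225,90,110,120,3.6),crop(vision.grab_frame("side"),225,130,110,120,3.6)])
cv2.imwrite("pics/c7.png",a)
```

```text
[-0.2402  0.4348  0.1201  1.6008 -0.0565  1.1077 -1.711 ]
at [0.602  0.0349 0.2491] [-3.1412 -0.0017 -0.0342] t 15.22 F [ 0.7 -0.4 -1. ] w 0.0699
dist cm 15.1 ang 0.9
[-3.22, 3.88, -0.04] [-0.0, -0.0, 0.3]
[-6.44, 7.75, -0.08] [-0.0, -0.1, 0.6]
[-9.65, 11.63, -0.11] [-0.0, -0.1, 0.9]
```

View pics/c7.png

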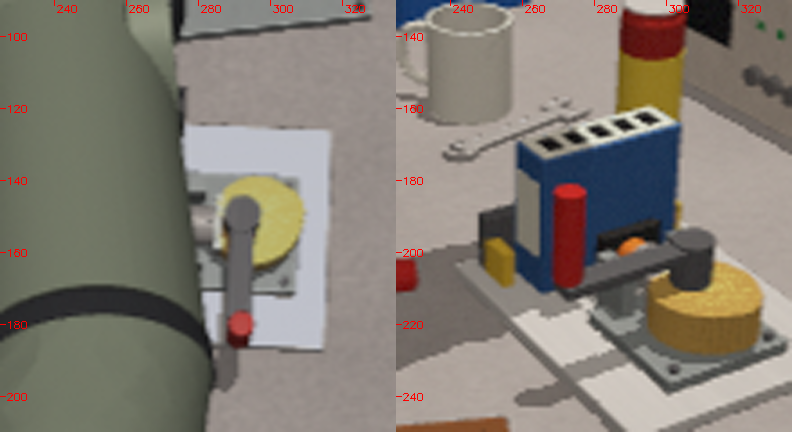

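arm_command(
  gripper=[7, 7, 8, 8, 8],
  slide=[
    [-3.2, 3.9, 0],
    [-6.4, 7.8, 0],
    [-9.7, 11.6, 0],
    [-9.9, 11.6, 4],
    [-10, 11.6, 8],
  ],
  turn=[
    [0, 0, 0],
    [0, 0, 0],
    [0, 0, 1],
    [0, 0, 1],
    [0, 0, 1],
  ],
)

```text
clock: 15.95
position: [0.4982, -0.078, 0.1668]
tool_rot: [-3.141, -0.003, -0.052]
force: [0.4, 0.1, -0.6]
grip_width: 0.0798
```

Run:
```python
from h import *
print(bot.observe()["qpos"])
go([.501,-.0775,.113],down(-.05),3)
```

```text
[-0.0749  0.3659  0.1445  1.9502 -0.0707  0.8272 -1.5153]
at [ 0.4982 -0.078   0.1668] [-3.1411 -0.003  -0.0524] t 15.95 F [ 0.4  0.1 -0.6] w 0.0798
dist cm 5.4 ang 0.2
[0.09, -0.02, 1.79] [-0.0, -0.1, -0.0]
[0.18, -0.04, 3.58] [-0.0, -0.1, -0.1]
[0.26, -0.06, 5.38] [-0.0, -0.2, -0.1]
```

arm_command(
  gripper=[8, 8, 8, 5, 5],
  slide=[
    [0.1, 0, 2],
    [0.2, 0, 4],
    [0.25, 0, 5.4],
    [0.25, 0, 5.4],
    [0.25, 0, 5.4],
  ],
  turn=[
    [0, 0, 0],
    [0, 0, 0],
    [0, 0, 0],
    [0, 0, 0],
    [0, 0, 0],
  ],
  force=20,
)

```text
clock: 16.58
position: [0.5012, -0.0777, 0.114]
tool_rot: [-3.141, -0.002, -0.052]
force: [-0.1, 0.3, 0.0]
grip_width: 0.0505
```

arm_command(
  gripper=[1.5, 1.5, 1.5, 1.5, 1.5],
  slide=[
    [0, 0, 0],
    [0, 0, 0],
    [0, 0, 0],
    [0, 0, 0],
    [0, 0, 0],
  ],
  turn=[
    [0, 0, 0],
    [0, 0, 0],
    [0, 0, 0],
    [0, 0, 0],
    [0, 0, 0],
  ],
)

```text
clock: 17.2
position: [0.5012, -0.0778, 0.114]
tool_rot: [-3.141, -0.002, -0.052]
force: [-1.4, -0.2, 6.2]
grip_width: 0.018
```

```bash
cat >> h.py <<'E'
PIV=np.array([.601,-.082])
def arcw(th0,ths):
    o=bot.observe(); R0=R.from_euler('xyz',o["tool_rot"]); d=o["position"][:2]-PIV
    print(o["position"],o["tool_rot"],"F",o["force"].round(1),"w",o["grip_width"],"r",np.hypot(*d),"th",(np.arctan2(d[1],d[0])-np.pi+.0411+3.14159)%6.28318-3.14159)
    h=lambda t:.1*np.array([np.cos(np.pi+t-.0411),np.sin(np.pi+t-.0411),0])
    for t in ths: print(round(t,3),(R0.inv().apply(h(t)-h(th0))*100).round(2).tolist(),round(-np.degrees(t-th0),1))
E
python3 - <<'E'
from h import *
arcw(0,np.arange(1,11)*.175)
E
```

```text
[ 0.5012 -0.0778  0.114 ] [-3.1413 -0.0024 -0.0517] F [-1.4 -0.2  6.2] w 0.01797813425539121 r 0.09989543579469383 th -0.0005998323050921961
0.175 [0.17, 1.74, -0.0] -10.0
0.35 [0.64, 3.42, 0.0] -20.1
0.525 [1.4, 5.0, 0.0] -30.1
0.7 [2.42, 6.42, 0.0] -40.1
0.875 [3.67, 7.64, 0.01] -50.1
1.05 [5.12, 8.62, 0.01] -60.2
1.225 [6.71, 9.34, 0.01] -70.2
1.4 [8.4, 9.77, 0.02] -80.2
1.575 [10.15, 9.89, 0.02] -90.2
1.75 [11.89, 9.71, 0.03] -100.3
```

arm_command(
  gripper=[1.5, 1.5, 1.5, 1.5, 1.5],
  slide=[
    [0.15, 1.75, 0],
    [0.65, 3.4, 0],
    [1.4, 5, 0],
    [2.4, 6.4, 0],
    [3.65, 7.65, 0],
  ],
  turn=[
    [0, 0, -10],
    [0, 0, -20],
    [0, 0, -30],
    [0, 0, -40],
    [0, 0, -50],
  ],
)

```text
clock: 17.82
position: [0.5333, -0.1565, 0.114]
tool_rot: [3.141, -0.001, 0.826]
force: [-0.3, 5.5, 4.9]
grip_width: 0.0179
```

Run:
```python
from h import *
print(bot.observe()["qpos"])
arcw(.875,[])
```

```text
[ 0.2475  0.5119 -0.0936  1.8561  0.0647  0.7753 -0.6247]
[ 0.5333 -0.1565  0.114 ] [ 3.1409 -0.0011  0.8264] F [-0.3  5.5  4.9] w 0.0178798940415367 r 0.1006151727999626 th 0.8742413859921534
```

arm_command(
  gripper=[1.5, 1.5, 1.5, 1.5, 1.5],
  slide=[
    [0.15, 1.75, 0],
    [0.65, 3.4, 0],
    [1.4, 5, 0],
    [2.4, 6.4, 0],
    [3.65, 7.65, 0],
  ],
  turn=[
    [0, 0, -10],
    [0, 0, -20],
    [0, 0, -30],
    [0, 0, -40],
    [0, 0, -50],
  ],
)

```text
clock: 18.45
position: [0.6143, -0.1819, 0.1141]
tool_rot: [3.141, 0.0, 1.699]
force: [-6.0, 3.8, 7.7]
grip_width: 0.018
```

Run:
```python
from h import *
print(bot.observe()["qpos"])
arcw(1.75,[1.9,2.05,2.1])
```

```text
[ 0.3974  0.6458 -0.3077  1.6157  0.232   0.9152  0.1338]
[ 0.6143 -0.1819  0.1141] [3.1407 0.0002 1.6986] F [-6.   3.8  7.7] w 0.018030917137116388 r 0.10080623752160116 th 1.7445127384891652
1.9 [0.13, 1.49, 0.0] -8.6
2.05 [0.48, 2.95, 0.0] -17.2
2.1 [0.64, 3.42, 0.0] -20.1
```

arm_command(
  gripper=[1.5, 1.5, 1.5],
  slide=[
    [0.15, 1.5, 0],
    [0.5, 2.95, 0],
    [0.5, 2.95, 0],
  ],
  turn=[
    [0, 0, -8.6],
    [0, 0, -17.2],
    [0, 0, -17.2],
  ],
)

```text
clock: 18.82
position: [0.6442, -0.1728, 0.1142]
tool_rot: [3.138, 0.001, 1.997]
force: [3.2, -0.3, 2.7]
grip_width: 0.0178
```

Run:
```python
from h import *
arcw(2.05,[])
a=np.hstack([crop(vision.grab_frame("top"),235,115,65,70,6),crop(vision.grab_frame("side"),245,150,65,70,6)])
cv2.imwrite("pics/c8.png",a)
```

```text
[ 0.6442 -0.1728  0.1142] [3.1385 0.0013 1.9965] F [ 3.2 -0.3  2.7] w 0.017788939974866542 r 0.10058895413903056 th 2.0562039874316387
```

View pics/c8.png

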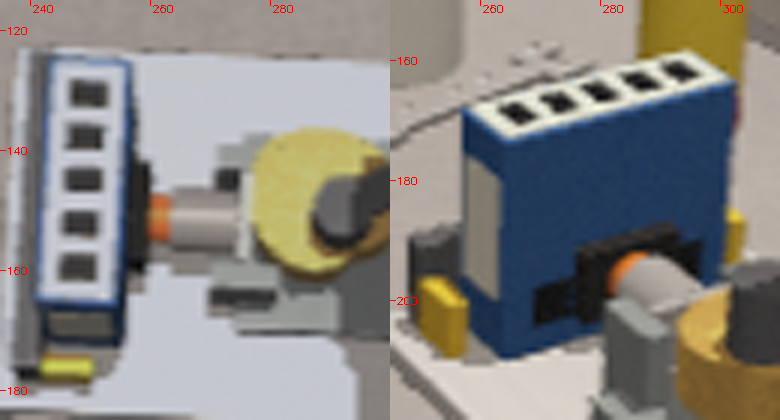

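Run:
```python
from h import *
def meas(img):
    hsv=cv2.cvtColor(img,cv2.COLOR_BGR2HSV).astype(float)
    H,S,V=cv2.split(hsv); m=((H>=5)&(H<=18)&(S>120)&(V>90)).astype(np.uint8)
    n,l,s,c=cv2.connectedComponentsWithStats(m)
    for i in range(1,n):
        if s[i,4]>60: print("bbox",s[i][:4]/6,"area px",s[i,4]/36)
    return
print("c3");meas(cv2.imread("pics/c3.png"))
print("c8");meas(np.ascontiguousarray(cv2.imread("pics/c8.png")[:,:390]))
t=vision.grab_frame("top")
for v in range(147,156): print(v,[f"{int(b[2])-int(b[0])}" for b in t[v,255:270]])
print("px per 16mm",np.diff(proj("top",[[.602,-.035,.05],[.6015,-.051,.05]]),axis=0))
```

```text
c3
bbox [38.5    48.      5.6667  7.6667] area px 38.80555555555556
c8
bbox [61.3333 26.6667  2.5     2.    ] area px 2.4722222222222223
bbox [24.5    32.6667  4.      7.6667] area px 25.13888888888889
bbox [59.8333 35.3333  5.1667  6.3333] area px 17.194444444444443
bbox [52.3333 39.1667  6.3333  4.    ] area px 5.722222222222222
147 ['-51', '-14', '1', '2', '13', '52', '65', '51', '20', '7', '10', '9', '10', '9', '9']
148 ['-53', '-14', '1', '2', '17', '101', '126', '121', '63', '17', '11', '11', '11', '11', '11']
149 ['-51', '-10', '0', '2', '24', '104', '129', '129', '69', '21', '13', '12', '12', '11', '11']
150 ['-50', '-3', '3', '3', '41', '93', '112', '111', '62', '21', '12', '12', '12', '12', '13']
151 ['-59', '-1', '3', '3', '45', '101', '119', '119', '48', '12', '12', '12', '12', '12', '13']
152 ['-59', '-3', '2', '3', '49', '110', '128', '129', '52', '11', '10', '11', '11', '11', '11']
153 ['-64', '-6', '2', '1', '45', '107', '124', '125', '51', '10', '9', '9', '11', '10', '10']
154 ['-61', '-4', '2', '3', '33', '83', '99', '101', '38', '9', '9', '8', '9', '9', '9']
155 ['-58', '-4', '3', '3', '12', '21', '31', '38', '19', '8', '8', '8', '8', '8', '8']
px per 16mm [[5.3866 0.1532]]
```

arm_command(
  gripper=[1.5, 1.5, 1.5],
  slide=[
    [0.05, 0.85, 0],
    [0.15, 1.7, 0],
    [0.15, 1.7, 0],
  ],
  turn=[
    [0, 0, -4.9],
    [0, 0, -9.7],
    [0, 0, -9.7],
  ],
)

```text
clock: 19.35
position: [0.6581, -0.1648, 0.1141]
tool_rot: [3.14, 0.001, 2.164]
force: [1.4, -1.0, 5.7]
grip_width: 0.0179
```

```bash
cat >> h.py <<'E'
def band():
    t=vision.grab_frame("top").astype(float)
    L=[]
    for v in range(148,155):
        r=(t[v,256:272,2]-t[v,256:272,0]); hi=np.sort(r)[-2:].mean(); r=np.clip(r-11,0,None); L.append(r[:12].sum()/(hi-11))
    print("band px",np.round(L,2),"mm",np.mean(L)/5.39*16)
E
python3 - <<'E'
from h import *
arcw(2.2,[]); band()
E
```

```text
[ 0.6581 -0.1648  0.1141] [3.1401 0.0014 2.1639] F [ 1.4 -1.   5.7] w 0.017860419509059082 r 0.10054701929649117 th 2.215447221994423
band px [3.07 3.22 3.1  3.09 3.04 2.94 2.86] mm 9.038872798095916
```

arm_command(
  gripper=[3, 5, 7, 8, 8],
  slide=[
    [0, 0, 0],
    [0, 0, 0],
    [0, 0, 0],
    [0, 0, 0],
    [0, 0, 0],
  ],
  turn=[
    [0, 0, 0],
    [0, 0, 0],
    [0, 0, 0],
    [0, 0, 0],
    [0, 0, 0],
  ],
)

```text
clock: 20.02
position: [0.6578, -0.1644, 0.1137]
tool_rot: [3.14, 0.001, 2.163]
force: [-0.4, -0.1, 0.1]
grip_width: 0.0797
```

arm_command(
  gripper=[8, 8, 8, 8, 8],
  slide=[
    [0, 0, -3],
    [0, 0, -7],
    [0, 0, -11],
    [0, 0, -15],
    [0, 0, -15],
  ],
  turn=[
    [0, 0, 0],
    [0, 0, 0],
    [0, 0, 0],
    [0, 0, 0],
    [0, 0, 0],
  ],
)

```text
clock: 20.65
position: [0.6589, -0.1646, 0.267]
tool_rot: [3.137, 0.004, 2.163]
force: [-0.3, 0.3, -0.1]
grip_width: 0.0796
```

Run:
```python
from h import *
band();t=vision.grab_frame("top")
for v in (149,152): print(v,[int(b[2])-int(b[0]) for b in t[v,255:270]])
a=np.hstack([crop(t,235,105,65,80,6),crop(vision.grab_frame("side"),245,150,65,80,6)])
cv2.imwrite("pics/c9.png",a)
```

```text
band px [3.06 3.22 3.08 3.07 3.05 2.95 2.84] mm 9.020608846757538
149 [-50, -11, 1, 2, 23, 102, 128, 95, 36, 13, 13, 12, 12, 11, 11]
152 [-58, -3, 3, 2, 48, 109, 128, 74, 23, 11, 11, 11, 11, 11, 11]
```

View pics/c9.png

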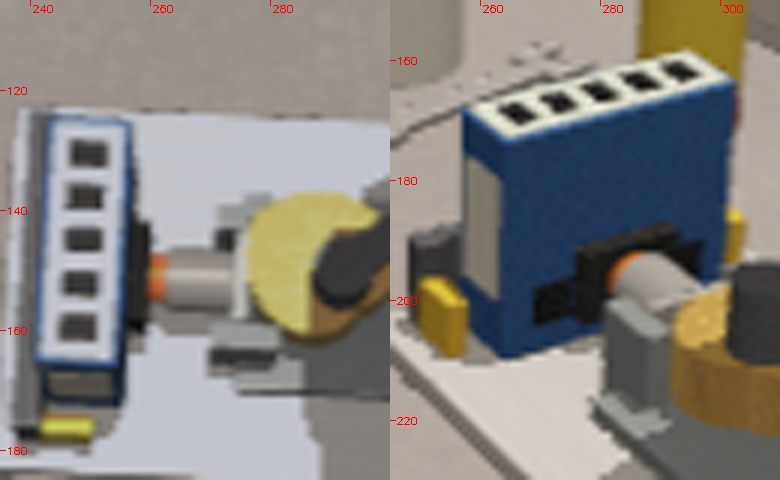

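```bash
python3 -c "
from workcell import bot,job_done
print(bot.observe()['clock']);print(job_done())"
```

```text
20.8
the job is handed in; nothing more can be done
None
```

The job is handed in at 20.8 s of the 72 s allowed, with the robot clear of everything.

**What I did:**
- I swung the lever open onto its stop, then lifted the blue module out of the right-hand cradle.
- I stood the module upright between the yellow stops. I lowered it until the plate took its weight, then let it go.
- I closed the lever to about 2.2 rad, released it and raised the arm.

**Last checks:**
- **Module:** the last top and side views show it upright between the stops and against the fence, with the pad on its face.
- **Band:** about 8 to 9 mm of the 16 mm orange band still shows, and it was the same before and after I let go.
- **Forces:** at the open stop the tool felt about 42 N through the gripped handle, well under the 120 N wrist limit. I took that as finger load, not the arm or gripper body pressing on something.
- **Bystanders:** I touched nothing else on the bench, but the last crops don't show the whole bench, so I didn't check every bystander at the end.

**Disagreement:** the cam unit's distance from the fence came out as 124 mm from the camera fit and 122 mm from the lever's arc. They predict about 8 and 10 mm of band pushed in. The band seen in the picture, about 7 to 8 mm pushed in, agrees with the camera fit, so I set the lever by the picture.

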